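# Load the keyed litho stone on the proofing bed

### The arm

A 7-joint arm with a two-finger parallel gripper is mounted at the origin on the work surface. World frame = base frame: x ahead of the robot, y to its left, z up, the work surface at z = 0. Lengths are in mm, angles in rad, forces in N, time in s.
With the tool pointing down it reaches from about 400 to 875 mm from the base axis. Payload 19.3 kg.
Tool frame: the origin (TCP) lies at the very end of the fingers, on their centre line; the grasp point (between the pads) lies 19 mm behind it (grip_point_offset is the z of the grasp point in the tool frame, in mm); z points along the fingers, x is the direction in which the jaws open and shut, and the axes are right-handed (so a half turn about z gives the same grasp; the last joint's range is limited). The gripper opens to 85 mm and grips with 20 to 120 N. Pads are 22 mm wide; open, the fingers measure 114 mm over their backs; the gripper's body (76 mm by 85 mm) begins 54 mm behind the grasp point. The pads swing forward as they close: fully open they stand 13 mm farther back than shut.
Start: joints at [1.129, 0.521, -0.036, 1.599, 0.021, 1.021, -0.113], TCP at [227.03, -582.299, 231.291] pointing down, gripper open.
Joint ranges: [-2.91, 2.91], [-0.3, 2.13], [-1.5, 1.42], [0.17, 2.43], [-1.26, 4.41], [0.16, 1.93], [-2.52, 2.52]. Speed limits (rad/s): [1.89, 1.89, 2.39, 2.39, 3.01, 3.01, 3.01].

### API

Orientations are given as a 3x3 rotation matrix whose columns are the frame's x, y, z axes.
In Python, from workcell import movep, movel, goto_joints, open_gripper, clamp, wait, inverse_kinematics, read_state, camera, PlanningError, finish_job, grip_point_offset gives the robot as it stands. Calls block until the motion is done:
- movep(position, orientation): joint-space move of the TCP to a pose.
- movel(position, frame=None, max_speed=150, guard=None): straight line of the TCP; frame=None keeps the orientation; max_speed is the mean speed in mm/s. With guard (N) it stops when the force on the tool has changed by that much, and returns True; else False.
- goto_joints(angles): joint-space move.
- open_gripper() and clamp(): open the fingers fully, or close them until they stop; the grip force is fixed at half the most.
- wait(seconds).
- inverse_kinematics(position, orientation): joint angles nearest the present ones, or None.
- read_state(): the state.
- camera(name): name is "side" or "top"; returns a dict with "image" (480x640x3 uint8, blue, green, red), "range_z" (480x640 float32, mm along the optical axis (not along the pixel's ray), 0 where there is no reading), "fx", "fy", "cx", "cy" (pixels), "dist_coeffs" ([k1, k2, p1, p2, k3] as OpenCV has them; the pictures are not rectified), "cam_to_world" (4x4, takes a point from camera to world coordinates). Camera axes: x right, y up, looking along -z (the intrinsics and any distortion apply to the point x, -y, -z); pixel columns grow to the right and rows downward; lengths in mm; the calibration is good to about 2 mm. A picture is of the moment at which its call begins.
A pose or a line that the arm cannot do raises PlanningError and nothing moves.
- finish_job(): hands the job in, once; it reports no verdict.
The state is a dict: "time": time; "qpos": joint angles; "qvel": joint speeds; "joint_efforts": joint torques, N m; "eef_pos": TCP position; "tool_rot": TCP orientation; "ft_force": force on the tool from outside, world axes, zero at the start; "torque": the same for the moment, N m; "finger_gap": finger opening in mm.
Only numpy, scipy, OpenCV 4.12 (cv2) and the standard library are available. Lean on these libraries where they do the work, as an engineer would, in place of code of your own. Each camera call takes 0.05 s, during which the arm holds its last target.

### The job

Load the small cream stone with the cut-off corner (the one with the black sun drawing) into the registration bed: turn it so that its cut corner faces the bed's red corner block, set it down between the four corner stops until it lies flat and fully down on the bed plate, and let go. Put it down, do not drop it, and leave the other two small stones where they are.

Things in the scene. Friction and masses are not known exactly. Their poses are not given: they have to be found in the camera images.
- stone_centre (a point): Centre of the stone to load: cream slab 120 (x) by 56 (y) by 45 mm (z) high, black sun (disc with rays) drawn on top; 0.5 to 0.85 kg, lying flat on the table, drawing up. x along its length, z up. Its +x +y corner is cut off at 45 degrees, 36 mm along each side; the other three are square. Grip it across the 56 mm width at mid-length.
- bed_pocket (a point): Pocket centre on the top face of the bed's fixed aluminium plate (200 by 130 by 10 mm). Four corner stops 14 mm high bound the pocket, 136 (x) by 76 mm (y), z up; three dark, the one at +x +y red, with a triangle block 44 mm along each side filling the corner: the stone fits only with its axes along these, 7 mm play all round. No wall at mid long sides, x -50 to +24 mm: room for fingers.
- plain_stone_centre (a point): Centre (half-way up) of another cream stone of the same size, 120 by 56 by 45 mm, with four square corners and three black bars drawn on it. A bystander: leave it alone.
- grey_stone_centre (a point): Centre (half-way up) of a dark grey stone of the same size, also with a cut corner, with a black ring drawn on it. A bystander: leave it alone.

How it is judged (in metres and radians):
At the end, for the whole second after the job is handed in: The cream cut-corner stone rests flat (within 3 degrees) and fully down on the bed plate (within 4 mm) in the pocket, within 14 mm of its centre along each pocket axis and 12 degrees of its direction, cut corner at the red block (it goes down no other way) (x of stone_centre in the frame of bed_pocket between -0.014 and 0.014 m and y of stone_centre in the frame of bed_pocket between -0.014 and 0.014 m and z of stone_centre in the frame of bed_pocket between 0.018 and 0.0265 m and angle between stone_centre's own z axis and vertical below 0.06 rad and angle between the x axis of stone_centre and the x axis of bed_pocket, either way round below 0.22 rad and linear speed of stone below 0.02 m/s); the robot touches nothing.
It fails at once if one of the other two small stones is moved more than 25 mm (distance of any of plain_stone_centre, grey_stone_centre from where it was at the start of the episode above 0.025 m).
It fails at once if the stone is dropped: it falls freely (nothing touching it, faster than 0.3 m/s) with its centre more than 70 mm above the table (height (world z) of stone_centre above 0.07 m and linear speed of stone above 0.3 m/s and contact force between stone and anything else below 0.05 N).
It also fails if it takes over 43 s, if anything falls off the work surface, if the arm or the gripper's body presses on something with over 40 N, if the wrist force passes 120 N, or if a joint passes its speed limit or range.

## Working session

There is one attempt and no reset: what is moved stays moved. The work goes in short steps, each a Python script; the robot and the scene stay as the last script left them, time stands still between calls to the robot, and variables do not carry over. Pictures are saved under pics/ and viewed, and the job is handed in when it is done.

```bash
ls; mkdir -p pics
python3 - <<'E'
from workcell import *
import cv2,numpy as np
for n in("top","side"):
    c=camera(n); cv2.imwrite(f"pics/{n}0.png",c["image"]); np.savez(f"{n}0.npz",**c)
    print(n,c["fx"],c["fy"],c["cx"],c["cy"],c["dist_coeffs"],np.round(c["cam_to_world"],3).tolist())
print(read_state(),grip_point_offset)
E
```

```text
pics
top 526.8957865648148 526.8957865648148 324.8916447503649 235.47424461855414 [-0.15537636  0.          0.          0.          0.        ] [[-0.049, 0.97, -0.236, 337.99], [-0.999, -0.046, 0.018, 14.403], [0.007, 0.237, 0.971, 1066.232], [0.0, 0.0, 0.0, 1.0]]
side 525.4786207507462 525.4786207507462 309.42301971597095 245.00302655226474 [-0.15289373  0.          0.          0.          0.        ] [[0.995, 0.057, -0.083, 478.824], [-0.1, 0.527, -0.844, -762.415], [-0.005, 0.848, 0.53, 522.471], [0.0, 0.0, 0.0, 1.0]]
{'time': 0.1, 'qpos': array([ 1.1288048 ,  0.52193575, -0.0363352 ,  1.59992371,  0.02123609,
        1.02110518, -0.11282379]), 'qvel': array([-0.00052626, -0.00158695, -0.00026054, -0.00116625,  0.0002672 ,
        0.00037084,  0.00027324]), 'joint_efforts': array([ 3.27242662e-03, -9.28474331e+01,  1.98402554e+00, -3.70525575e+01,
        1.79938821e-02,  5.43976435e-03,  9.01772660e-05]), 'eef_pos': array([ 226.91264067, -582.04391889,  230.80460984]), 'tool_rot': array([[ 3.63275920e-01, -9.31681495e-01, -4.45285203e-04],
       [-9.31681084e-01, -3.63276180e-01,  8.79811940e-04],
       [-9.81466011e-04,  9.52493087e-05, -9.99999514e-01]]), 'ft_force': array([1.12866104, 0.74365082, 0.53389461]), 'torque': array([ 0.0129521 , -0.0344205 ,  0.04680193]), 'finger_gap': 85.31463749200131} -18.700000000000003
```

View pics/top0.png

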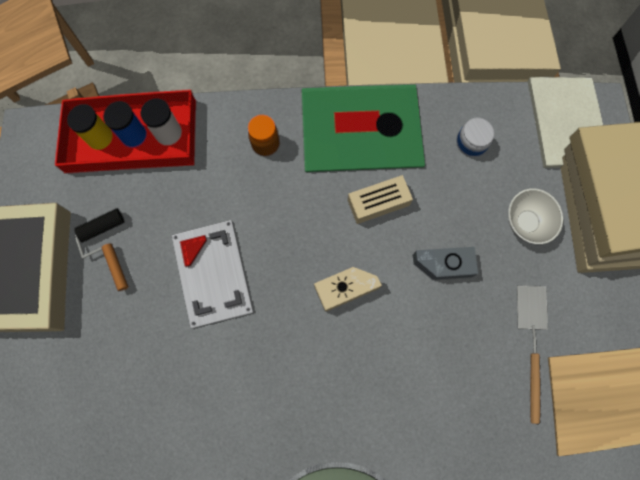

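View pics/side0.png

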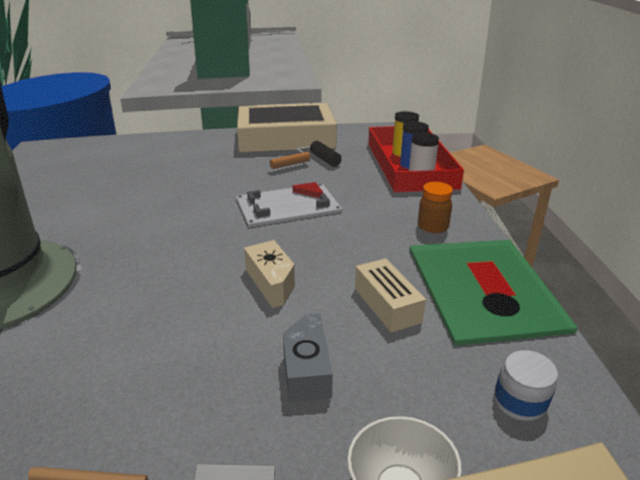

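The top view shows the sun stone around (348,288) with its cut at the right end, the bed around (213,273) with its red block at (192,249), the plain stone at (381,199) and the grey stone at (447,263). I'll enlarge the sun stone and the bed.

Run:
```python
import cv2
i=cv2.imread("pics/top0.png")
cv2.imwrite("pics/st.png",cv2.resize(i[250:325,300:400],None,fx=8,fy=8,interpolation=cv2.INTER_CUBIC))
cv2.imwrite("pics/bed.png",cv2.resize(i[215:333,165:260],None,fx=5,fy=5,interpolation=cv2.INTER_CUBIC))
```

```text
(no output)
```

View pics/st.png

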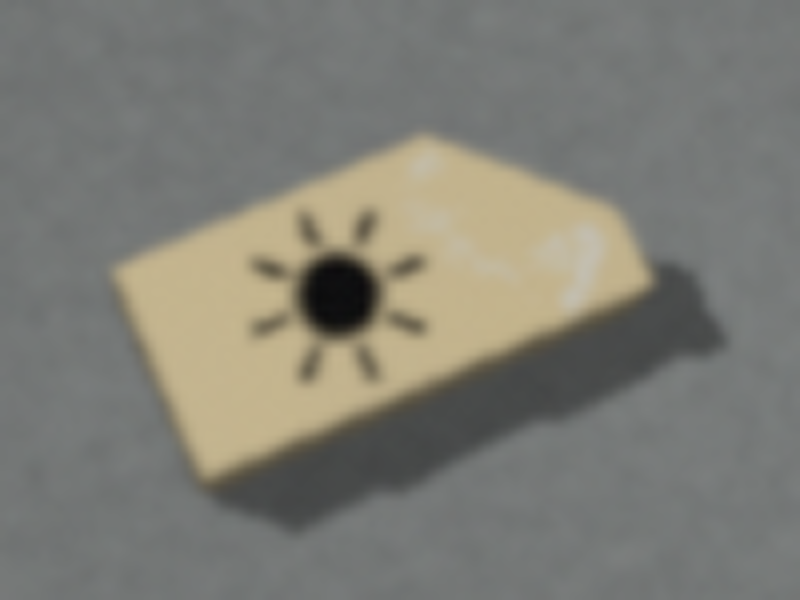

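View pics/bed.png

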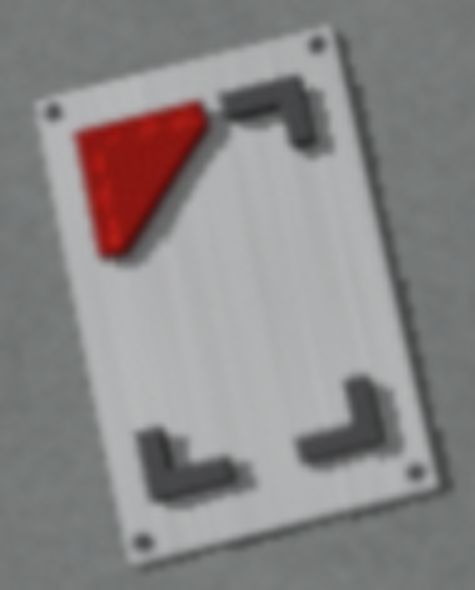

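The stone crop shows top-face corners at (115,270), (207,480), (652,283), with the cut edge from (618,208) to (425,133). The bed crop shows plate corners at (37,100), (335,28), (437,487), (137,562), red block at top left. So bed +x points up in the image and +y left.

```bash
cat > h.py <<'E'
import numpy as np,cv2
from scipy.optimize import least_squares
def ray(c,uv):
    K=np.array([[c["fx"],0,c["cx"]],[0,c["fy"],c["cy"]],[0,0,1.]])
    p=cv2.undistortPoints(np.array(uv,float).reshape(-1,1,2),K,np.array(c["dist_coeffs"],float)).reshape(-1,2)
    T=np.array(c["cam_to_world"]); d=np.c_[p[:,0],-p[:,1],-np.ones(len(p))]@T[:3,:3].T
    return T[:3,3],d
def plane(c,uv,z):
    o,d=ray(c,uv); return o+d*((z-o[2])/d[:,2])[:,None]
def rng(c,uv):
    o,d=ray(c,uv); r=np.array([c["range_z"][int(round(v)),int(round(u))] for u,v in uv]); return o+d*r[:,None]
def fit(P,M):
    "pose x,y,th: model M -> P"
    M=np.array(M,float);P=np.array(P)[:,:2]
    f=lambda q:(M@np.array([[np.cos(q[2]),np.sin(q[2])],[-np.sin(q[2]),np.cos(q[2])]])+q[:2]-P)
    best=min((least_squares(lambda q:f(q).ravel(),[*P.mean(0),t]) for t in np.arange(0,6.28,.8)),key=lambda s:s.cost)
    q=best.x;q[2]=(q[2]+np.pi)%(2*np.pi)-np.pi
    return q,f(q)
def unc(uv,x0,y0,s): return (np.array(uv,float)+.5)/s-.5+[x0,y0]
STONE=[(-60,28),(-60,-28),(60,-28),(60,-8),(24,28)]
BED=[(100,65),(100,-65),(-100,-65),(-100,65)]
E
python3 - <<'E'
from h import *
np.set_printoptions(precision=1,suppress=True)
c=np.load("top0.npz")
s=unc([(115,270),(207,480),(652,283),(618,208),(425,133)],300,250,8)
b=unc([(37,100),(335,28),(437,487),(137,562)],165,215,5)
print(rng(c,[(342,287),(360,285)]), rng(c,[(212,265),(205,290),(195,250)]), rng(c,[(280,330)]))
for n,p,z,M in(("stone",s,45,STONE),("bed",b,10,BED)):
    P=plane(c,p,z);q,r=fit(P,M);print(n,q[:2],np.degrees(q[2]));print(r)
# pocket inner long stops check
for uv in [(210,120),(125,260),(165,470),(357,435),(290,110),(235,470),(300,440)]: 
    P=plane(c,unc([uv],165,215,5),10+14)[0,:2]-q[:2]; R=np.array([[np.cos(q[2]),-np.sin(q[2])],[np.sin(q[2]),np.cos(q[2])]])
    print(uv,P@R)
P=plane(c,[(381,199),(447,263)],45);print(P)
E
```

```text
[[481.5 -33.1  45.1]
 [483.2 -68.2  48. ]] [[544.1 228.8   8.7]
 [493.5 244.2   5.1]
 [573.6 260.7  24.5]] [[406.8  94.   -1.5]]
stone [486.7 -44.2] -69.01857931629908
[[-0.1  0.6]
 [-0.   0.4]
 [ 0.3 -0.5]
 [ 0.  -0.4]
 [-0.3 -0.1]]
bed [528.1 229.7] 11.898287992614138
[[ 0.5  0.6]
 [ 2.3 -0.6]
 [-0.7 -2.7]
 [-2.2  2.7]]
(210, 120) [68.4 -7.1]
(125, 260) [20.1 38.7]
(165, 470) [-67.2  40.2]
(357, 435) [-72.5 -37.7]
(290, 110) [ 64.2 -40. ]
(235, 470) [-74.1  12.8]
(300, 440) [-68.8 -15.1]
[[ 657.4 -122.7   45. ]
 [ 518.6 -244.9   45. ]]
```

Run:
```python
import cv2
i=cv2.imread("pics/side0.png")
cv2.imwrite("pics/sst.png",cv2.resize(i[235:310,235:305],None,fx=8,fy=8,interpolation=cv2.INTER_CUBIC))
cv2.imwrite("pics/sbed.png",cv2.resize(i[175:230,230:348],None,fx=6,fy=6,interpolation=cv2.INTER_CUBIC))
```

```text
(no output)
```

View pics/sst.png

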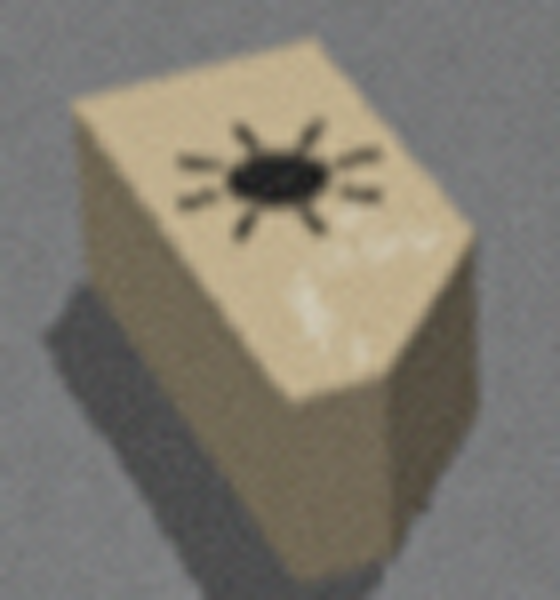

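View pics/sbed.png

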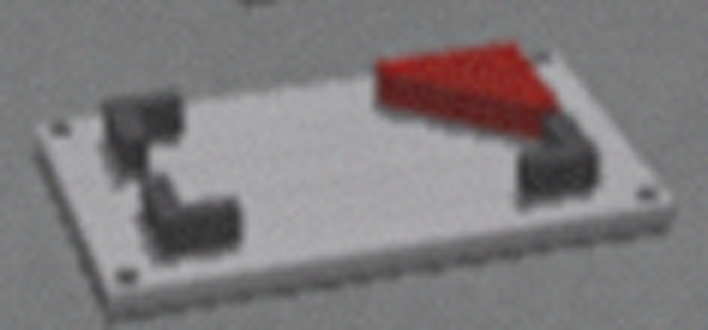

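In the side crops the stone's top corners are at (317,38), (75,103), (293,405), with the cut edge from (385,378) to (473,230). The plate corners are at (555,52), (670,208), (105,292), (40,128), with the red block at the +x+y end. I'll cross-check the poses from these.

Run:
```python
from h import *
np.set_printoptions(precision=1,suppress=True)
c=np.load("side0.npz")
s=unc([(317,38),(75,103),(293,405),(385,378),(473,230)],235,235,8)
b=unc([(555,52),(670,208),(105,292),(40,128)],230,175,6)
for n,p,z,M in(("stone",s,45,STONE),("bed",b,10,BED)):
    P=plane(c,p,z);q,r=fit(P,M);print(n,q[:2],np.degrees(q[2]));print(r)
# screws top vs side
t=np.load("top0.npz")
a=plane(t,unc([(54,112),(317,45),(416,472),(143,542)],165,215,5),10)
d=plane(c,unc([(543,57),(647,194),(126,276),(60,128)],230,175,6),10)
print(a,d,a.mean(0),d.mean(0))
for x in(a,d):
    for u in ((x[0]-x[3]),(x[1]-x[2])): print(np.degrees(np.arctan2(u[1],u[0])),np.linalg.norm(u))
```

```text
stone [488.2 -45. ] -69.44508969247678
[[-0.5 -1.1]
 [-0.3  0.3]
 [-0.3  1.1]
 [ 0.4  1.2]
 [ 0.7 -1.5]]
bed [529.  228.1] 11.40912910531915
[[ 0.6 -0.6]
 [ 2.1  0.3]
 [-0.4 -1.8]
 [-2.3  2.2]]
[[606.6 306.   10. ]
 [630.  194.9  10. ]
 [450.7 156.5  10. ]
 [426.9 267.5  10. ]] [[608.5 308.4  10. ]
 [631.4 195.   10. ]
 [451.1 156.4  10. ]
 [427.7 269.   10. ]] [528.6 231.2  10. ] [529.7 232.2  10. ]
12.087876421450638 183.69305691510783
12.101519164903406 183.3912692477526
12.278989928787444 185.04378403405607
12.063680087291221 184.34626766033884
```

Both cameras agree. The stone is at (487.5,-44.6), -69.2°, and the bed pocket is at (529,231), 12.1°. Next I check IK for the pick and place poses.

```bash
cat >> h.py <<'E'
def down(deg):
    a=np.radians(deg);x=np.array([np.cos(a),np.sin(a),0]);z=np.array([0,0,-1.]);return np.c_[x,np.cross(z,x),z]
E
python3 - <<'E'
from h import *
from workcell import *
np.set_printoptions(precision=2,suppress=True)
for off in(0,180):
  for p,a in(((487.5,-44.6),20.8),((529,231),102.1)):
    for z in(7,160): print(off,z,inverse_kinematics([*p,z],down(a+off)))
print(read_state()["time"])
E
```

```text
0 7 [ 0.31  0.72 -0.46  2.07  0.67  0.49 -0.29]
0 160 [ 0.44  0.47 -0.61  2.    0.37  0.79 -0.02]
0 7 [-0.17  0.81 -0.5   1.84  0.62  0.65  0.74]
0 160 [ 0.16  0.74 -1.03  1.76  0.72  1.07  0.66]
180 7 [-0.16  0.71  0.18  2.1  -0.33  0.36 -2.5 ]
180 160 [-0.44  0.47  0.54  2.04 -0.36  0.73 -2.45]
180 7 [-0.36  0.77 -0.23  1.85  0.3   0.55 -2.14]
180 160 [-0.13  0.58 -0.55  1.78  0.38  0.89 -2.2 ]
0.1
```

Run:
```python
from h import *
from workcell import *
np.set_printoptions(precision=1,suppress=True)
R=down(20.8)
movep([487.5,-44.6,130],R); s=read_state();print(s["time"],s["eef_pos"])
print(movel([487.5,-44.6,60],R,max_speed=120))
print(movel([487.5,-44.6,7],R,max_speed=50,guard=15)); s=read_state();print(s["time"],s["eef_pos"],s["ft_force"])
clamp(); s=read_state();print(s["time"],s["finger_gap"],s["ft_force"],s["eef_pos"])
p=s["eef_pos"]
movel([p[0],p[1],95],max_speed=60); s=read_state();print(s["time"],s["finger_gap"],s["ft_force"],s["eef_pos"])
for n in("top","side"):
    c=camera(n); cv2.imwrite(f"pics/{n}1.png",c["image"]);np.savez(f"{n}1.npz",**c)
```

```text
2.2667 [487.6 -45.6 130. ]
False
False
4.2083 [487.7 -44.6   7.3] [ 0.5 -0.2  0. ]
4.5917 55.263397604386014 [-4.2 -0.5 10.2] [487.5 -44.7   7.4]
6.2083 54.8066880116145 [ 0.4 -0.2 -6.5] [487.3 -44.7  94.7]
```

View pics/side1.png

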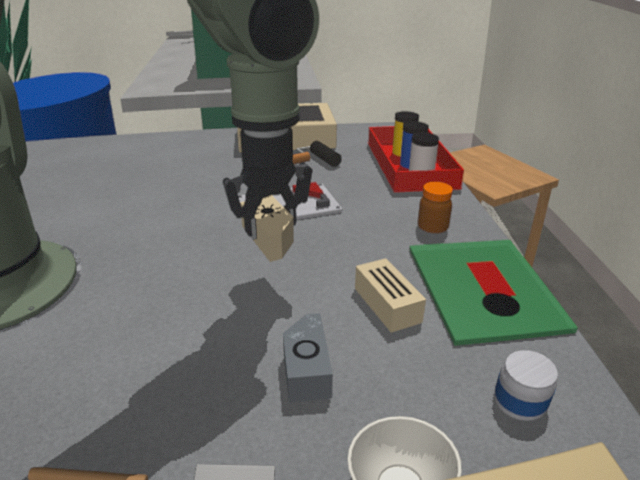

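View pics/top1.png

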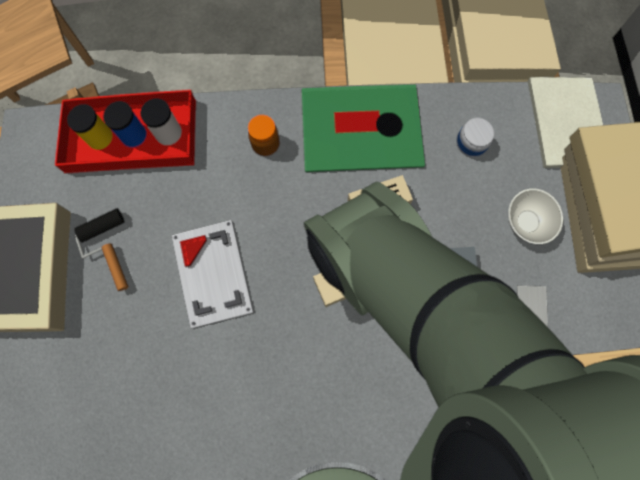

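The stone is held between the fingers at about (270,220) in the side view, and the bystander stones are untouched. I'll check its pitch in a crop.

Run:
```python
import cv2
i=cv2.imread("pics/side1.png")
cv2.imwrite("pics/s1c.png",cv2.resize(i[170:270,210:320],None,fx=6,fy=6,interpolation=cv2.INTER_CUBIC))
```

```text
(no output)
```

View pics/s1c.png

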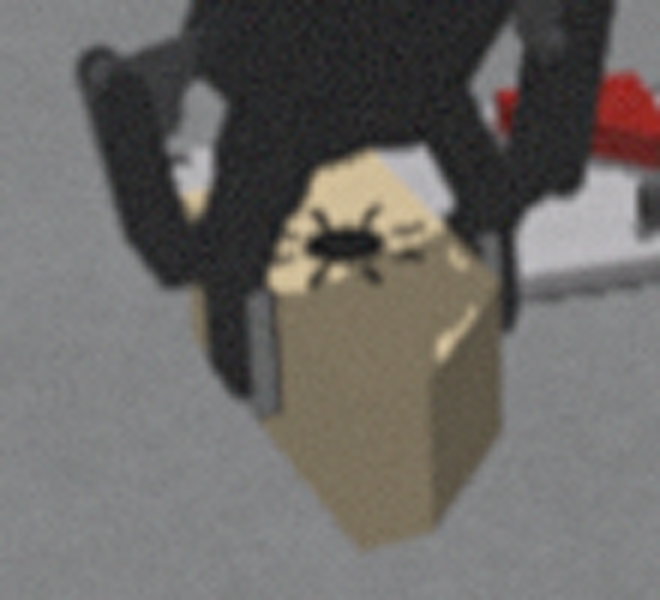

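Run:
```python
from h import *
np.set_printoptions(precision=1,suppress=True)
c=np.load("side1.npz");T=c["cam_to_world"]
K=np.array([[c["fx"],0,c["cx"]],[0,c["fy"],c["cy"]],[0,0,1.]])
a=np.radians(-69.2);X=np.array([np.cos(a),np.sin(a),0]);Y=np.array([-X[1],X[0],0]);Z=np.array([0,0,1.])
def proj(P):
    q=(P-T[:3,3])@T[:3,:3]; q[:,1:]*=-1
    return cv2.projectPoints(q,np.zeros(3),np.zeros(3),K,c["dist_coeffs"])[0][:,0]
M=np.array([(60,-28,-22.5),(60,-8,-22.5),(24,28,-22.5),(60,-8,22.5),(24,28,22.5)],float)
obs=unc([(365,548),(433,530),(500,430),(433,372),(497,285)],210,170,6)
def P(q):
    cp,sp=np.cos(q[3]),np.sin(q[3])
    x=X*cp-Z*sp; z=Z*cp+X*sp
    return M@np.array([x,Y,z])+q[:3]
q0=[487.3,-44.7,22.5+87.3,0]
print(proj(P(q0))-obs)
s=least_squares(lambda q:np.r_[(proj(P(np.r_[q0[:2],q]))-obs).ravel()],[110,0]);print(s.x[0],np.degrees(s.x[1]),s.cost)
s=least_squares(lambda q:np.r_[(proj(P(q))-obs).ravel()],q0);print(s.x[:3],np.degrees(s.x[3]),s.cost)
```

```text
[[-1.1  0.9]
 [-0.2  0.5]
 [ 0.2  0.2]
 [-1.2  1. ]
 [ 0.1 -0.6]]
109.55688532697616 -1.24393811343516 2.0508300772480057
[488.8 -25.2  97.8] -0.9286830535439442 0.8449757661782962
```

The stone hangs level to within about 1°. Now I carry it over the bed.

Run:
```python
from h import *
from workcell import *
np.set_printoptions(precision=1,suppress=True)
R=down(102.1)
movep([529,231,120],R); s=read_state();print(s["time"],s["eef_pos"],s["finger_gap"],s["ft_force"])
print(movel([529,231,48],R,max_speed=80)); wait(.2); s=read_state();print(s["time"],s["eef_pos"],s["finger_gap"])
for n in("top","side"):
    c=camera(n); cv2.imwrite(f"pics/{n}2.png",c["image"]);np.savez(f"{n}2.npz",**c)
i=cv2.imread("pics/side2.png")
cv2.imwrite("pics/s2c.png",cv2.resize(i[120:230,220:350],None,fx=5,fy=5,interpolation=cv2.INTER_CUBIC))
i=cv2.imread("pics/top2.png")
cv2.imwrite("pics/t2c.png",cv2.resize(i[205:335,155:275],None,fx=4,fy=4,interpolation=cv2.INTER_CUBIC))
```

```text
7.3917 [529.1 229.6 119.6] 54.50887971505034 [ 0.2 -0.5 -6.4]
False
8.6417 [529.2 231.   48.4] 55.50968001050199
```

View pics/s2c.png

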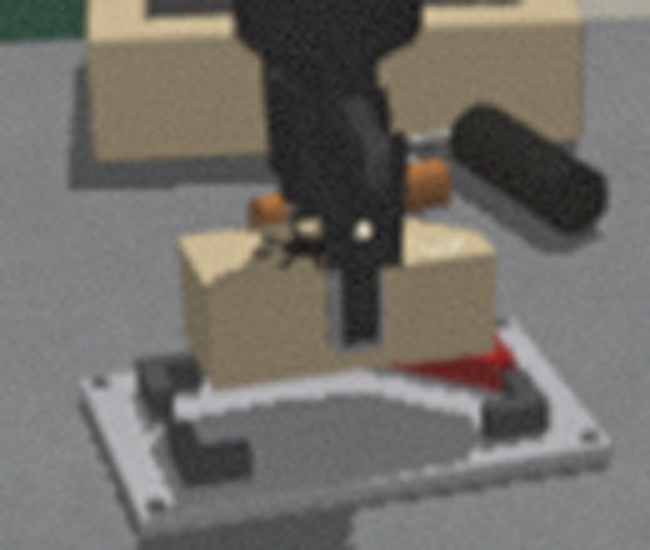

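View pics/t2c.png

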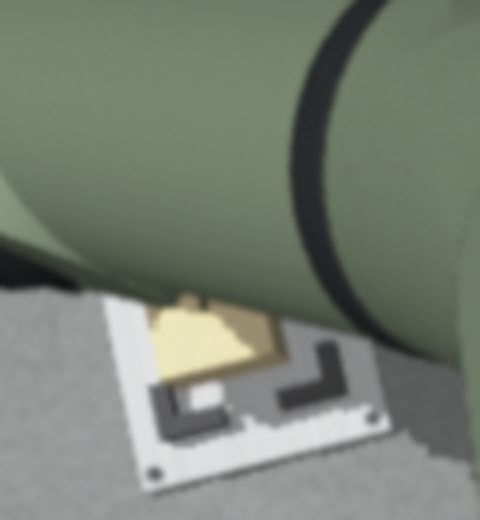

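The stone hovers over the pocket with its cut end toward the red block. Bottom near-side corners in the side crop are at (212,385) and (495,350), top ones at (210,285) and (495,255). I'll compare these with the prediction.

Run:
```python
from h import *
np.set_printoptions(precision=1,suppress=True)
c=np.load("side2.npz")
o=unc([(212,385),(495,350)],220,120,5)
P=plane(c,o,41.1);u=P[1]-P[0];print(P,np.degrees(np.arctan2(u[1],u[0])),np.linalg.norm(u))
a=np.radians(12.1);R=np.array([[np.cos(a),-np.sin(a)],[np.sin(a),np.cos(a)]])
print((P[:,:2]-[529,231])@R)
c=np.load("top2.npz")
o=unc([(162,386),(283,358)],155,205,4)  # bottom edge corners lower
P=plane(c,o,41.1);print((P[:,:2]-[529,231])@R)
```

```text
[[476.4 198.   41.1]
 [594.5 217.3  41.1]] 9.267799499388188 119.57829321552556
[[-58.3 -21.2]
 [ 61.1 -27.2]]
[[-55.3  37.6]
 [-56.8 -23.7]]
```

The pose is within measurement noise: about 1–3° of yaw or pitch and a few mm, inside the 7 mm play. I lower it with a guard.

Run:
```python
from h import *
from workcell import *
np.set_printoptions(precision=1,suppress=True)
R=down(102.1)
print(movel([529,231,30],R,max_speed=50,guard=12)); s=read_state();print(s["time"],s["eef_pos"],s["ft_force"],s["torque"])
print(movel([529,231,14],R,max_speed=15,guard=12)); s=read_state();print(s["time"],s["eef_pos"],s["ft_force"],s["torque"],s["finger_gap"])
for n in("top","side"):
    c=camera(n); cv2.imwrite(f"pics/{n}3.png",c["image"]);np.savez(f"{n}3.npz",**c)
i=cv2.imread("pics/side3.png")
cv2.imwrite("pics/s3c.png",cv2.resize(i[120:230,220:350],None,fx=5,fy=5,interpolation=cv2.INTER_CUBIC))
```

```text
False
9.25 [528.8 231.1  29.7] [-0.  -0.  -5.8] [ 0. -0. -0.]
True
10.05 [529.  230.9  17.4] [-1.6 -1.6 10.7] [-0.1  0.3 -0. ] 55.2743513677701
```

View pics/s3c.png

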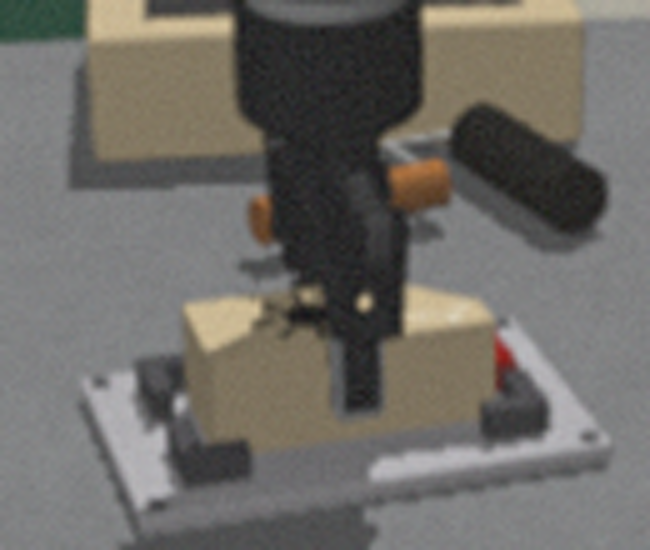

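The stone sits between the stops. Contact came at z = 17.4 against an expected 17.3. I release it and back off straight up.

Run:
```python
from h import *
from workcell import *
np.set_printoptions(precision=1,suppress=True)
open_gripper(); s=read_state();print(s["time"],s["eef_pos"],s["ft_force"],s["finger_gap"])
p=s["eef_pos"]
movel([p[0],p[1],90],max_speed=60); movel([p[0],p[1],180],max_speed=150)
movep([400,-350,300],down(20)); s=read_state();print(s["time"],s["eef_pos"],s["ft_force"])
for n in("top","side"):
    c=camera(n); cv2.imwrite(f"pics/{n}4.png",c["image"]);np.savez(f"{n}4.npz",**c)
i=cv2.imread("pics/side4.png")
a=cv2.resize(i[160:230,225:345],None,fx=6,fy=6,interpolation=cv2.INTER_CUBIC)
cv2.imwrite("pics/s4c.png",a)
i=cv2.imread("pics/top4.png")
cv2.imwrite("pics/t4c.png",cv2.resize(i[215:333,165:260],None,fx=5,fy=5,interpolation=cv2.INTER_CUBIC))
```

```text
10.5583 [528.4 230.5  16.6] [-0.1 -0.6 -0.2] 85.37186372578115
14.8583 [ 400.6 -349.2  299.8] [0.1 0.2 0.6]
```

View pics/s4c.png

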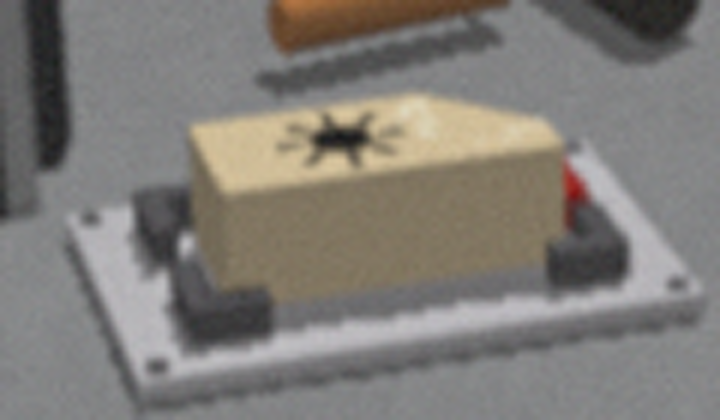

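View pics/t4c.png

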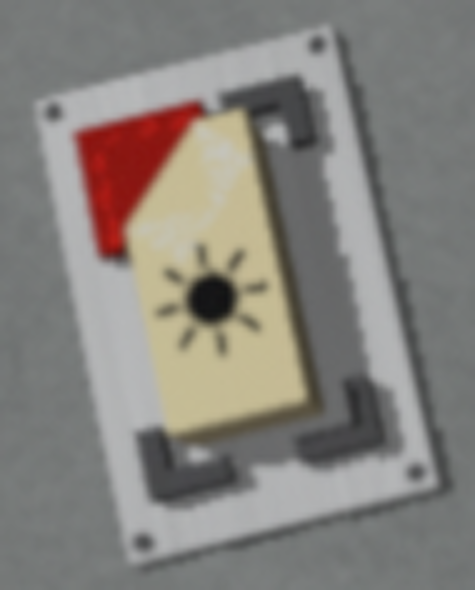

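View pics/top4.png

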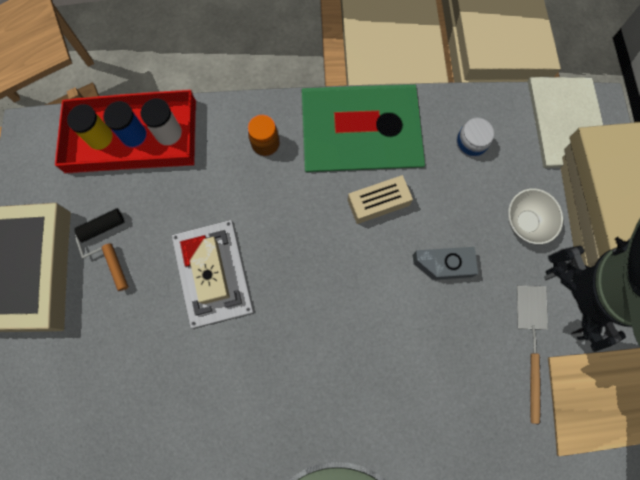

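The stone lies in the pocket, its cut edge along the red block from (127,222) to (200,120) in the top crop. The other two stones are where they were, at (381,199) and (447,263). Last comes a numeric check of pose and height.

Run:
```python
from h import *
np.set_printoptions(precision=1,suppress=True)
a=np.radians(12.1);R=np.array([[np.cos(a),-np.sin(a)],[np.sin(a),np.cos(a)]])
S=(("top",unc([(165,438),(310,402),(248,112),(200,120),(127,222)],165,215,5)),("side",unc([(190,127),(226,195),(562,150),(540,118),(428,93)],225,160,6)))
for n,o in S:
    c=np.load(n+"4.npz")
    for z in(55,59):
        q,r=fit(plane(c,o,z),STONE);print(n,z,(q[:2]-[529,231])@R,np.degrees(q[2])-12.1,abs(r).max())
c=np.load("top4.npz"); Z=c["range_z"]
P=rng(c,[(u,v) for u in range(199,222) for v in range(242,298)]);l=(P[:,:2]-[529,231])@R
m=(abs(l[:,0])<45)&(abs(l[:,1])<20)&(P[:,2]>35)&(l[:,0]<20);A=np.c_[l[m],np.ones(m.sum())]
print("plane",np.degrees((k:=np.linalg.lstsq(A,P[m,2],rcond=None)[0])[:2]),k[2])
```

```text
top 55 [-0.6  0.2] -1.4270402666780626 2.195124895438653
top 59 [-1.5 -0.5] -1.4270402429345594 2.133493284698261
side 55 [ 1.2 -0.3] -0.3271738854136377 3.689134167813478
side 59 [-1.1 -8.5] -0.3271740243109793 3.6148082345966372
plane [-0.2  0.1] 53.37549857584189
```

```bash
python3 -c "
from workcell import *
finish_job()"
```

```text
the job is handed in; nothing more can be done
```

The sun stone is in the registration bed with its cut corner at the red block. I gripped it across its width, turned it about 81°, lowered it with a force guard, released it and backed off. The job was handed in after about 15 s of robot time; no verdict is reported.

**Final checks:**
- **Position:** the stone is within about 1.5 mm of the pocket centre, and the two cameras agree if its top is at the 55 mm of a fully seated stone.
- **Direction:** it is turned 0.3° (side camera) to 1.4° (top camera) from the pocket axes.
- **Height and flatness:** contact came at tool height 17.4 mm, against 17.3 mm expected for fully down. The depth image shows the top face level to 0.2°, at 53.4 mm; that is 1.6 mm low, and the same camera read the table 1.5 mm low.
- **Other stones and arm:** the two other stones look unmoved by eye in the pictures. The arm is clear of everything.

**Weaker readings:** my corner readings left up to 2–4 mm of residual in the fits. Just before lowering, the side view suggested up to 3° of yaw or 2° of pitch in the grip; the final checks do not show it.

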